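Fetch the vial from behind the bottle

TASK

A small sample vial is hidden behind the tall capped bottle, in the same grey sheet-metal bay. Lift the bottle out and stand it upright on the open bench, clear of both bays and the tray; then take that vial out and stand it upright inside the square steel tray. Let go of both, do not drop them or knock them over, and leave the upside-down beaker and the other vial behind it where they are.

Things in the scene. Friction and masses are not known exactly. Their poses are not given: they have to be found in the camera images.
- bottle_center (a point): Tall opaque white bottle with a grey screw cap, 135 mm high, about 0.25 kg. Body a plain cylinder of diameter 60 mm from the foot up to 100 mm; cap diameter 39 mm, from 114 mm to the top. Best gripped high on the body, 85 to 95 mm above the foot, so that the gripper clears the cap. Stands at the front (robot side) of its bay. This point: on its axis, 68 mm above its foot; z points up.
- vial_center (a point): The wanted vial: white, upright, ribbed white cap, diameter 25 mm, 60 mm high, about 30 g. Stands behind the bottle (away from the robot), 6 to 20 mm from it; the taller bottle bars the gripper until it is gone. The bay's back wall is 3 to 7 mm behind the vial, so grip it across the bay's width. This point: on its axis half-way up, 30 mm above its foot; z points up.
- beaker_center (a point): Bystander: translucent white beaker standing upside down, diameter 70 mm, 86 mm high, at the front of the other bay. Leave it. This point is on its axis half-way up, 43 mm above its foot.
- vial_other_center (a point): Bystander: a second vial just like the wanted one, behind the beaker. Leave it. This point is its centre, 30 mm above its foot.
- bay_a_mid (a point): The bay with the bottle and the wanted vial, left or right: fixed, grey bent steel sheet, 110 mm deep (x) by 150 mm wide (y), 3 mm base plate, back wall 35 mm high at +x, side lips 10 mm high at +-y, front open. Another just like it stands beside it. This point: centre of the base's upper face, 3 mm above the bench; x points to the back wall (away from the robot), y along the width.
- bay_b_mid (a point): The other bay, same make, size, point and axes; the beaker and the other vial stand in it.
- tray_mid (a point): Fixed square steel tray lying on the bench, 110 x 110 mm outside, rim 18 mm high, walls and floor 3 mm thick, empty. This point is the centre of the upper face of its floor, 3 mm above the bench; x and y along its sides, z up.
Mind the look-alikes: they are no part of the job. Of the things shaped like the part that bears bottle_center, the white one is meant. Leave any pink look-alike of the part that bears tray_mid alone.

How it is judged:
On the way:
1. the bottle stands upright on the bench clear of the bays and the tray, let go, and the vial behind has not been taken yet (within 30 mm of its start) (horizontal distance between bottle_center and bay_a_mid above 0.088 m and horizontal distance between bottle_center and bay_b_mid above 0.088 m and horizontal distance between bottle_center and tray_mid above 0.085 m and height (world z) of bottle_center below 0.078 m and angle between bottle_center's own z axis and vertical below 0.12 rad and contact force between the fingers and bottle below 0.5 N and distance of vial_center from where it was at the start of the episode below 0.03 m), for 0.2 s.
At the end, for the whole second after the job is handed in: The vial from behind the bottle stands at rest on the tray floor and the bottle at rest on the bench, both upright within 7 degrees; the bottle's axis is over 88 mm from each bay's centre and 85 mm from the tray's; beaker and other vial are within 30 mm of their starts (x of vial_center in the frame of tray_mid between -0.043 and 0.043 m and y of vial_center in the frame of tray_mid between -0.043 and 0.043 m and z of vial_center in the frame of tray_mid below 0.038 m and angle between each of vial_center, bottle_center's own z axis and vertical below 0.12 rad and linear speed of each of vial, bottle below 0.02 m/s and horizontal distance between bottle_center and bay_a_mid above 0.088 m and horizontal distance between bottle_center and bay_b_mid above 0.088 m and horizontal distance between bottle_center and tray_mid above 0.085 m and height (world z) of bottle_center between 0.058 and 0.078 m and distance of each of beaker_center, vial_other_center from where it was at the start of the episode below 0.03 m); the robot touches nothing.
It fails at once if the beaker is moved more than 30 mm (distance of beaker_center from where it was at the start of the episode above 0.03 m).
It fails at once if the other vial is moved more than 30 mm (distance of vial_other_center from where it was at the start of the episode above 0.03 m).
It fails at once if the bottle is let go of while its foot is more than 50 mm above the bench (height (world z) of bottle_center above 0.118 m and contact force between the fingers and bottle below 0.05 N).
It fails at once if the vial is let go of while its foot is more than 50 mm above the bench (height (world z) of vial_center above 0.08 m and contact force between the fingers and vial below 0.05 N).
It fails at once if the bottle or the vial is knocked over (angle between any of bottle_center, vial_center's own z axis and vertical above 0.8 rad).
It also fails if it takes over 51 s, if anything falls off the work surface, if the arm or the gripper's body presses on something with over 40 N, if the wrist force passes 120 N, or if a joint passes its speed limit or range.

ROBOT

A 6-joint arm with a two-finger parallel gripper is mounted at the origin on the work surface; the furniture and walls round the work are solid. World frame = base frame: x ahead of the robot, y to its left, z up, the work surface at z = 0. Lengths are in m, angles in rad, forces in N, time in s.
With the tool pointing down it reaches from about 0.325 to 0.775 m from the base axis. Payload 5.5 kg.
Tool frame: the origin (TCP) lies at the centre of the arm's flange, where the gripper is bolted on; the fingertips stand 173 mm ahead of it and the grasp point (between the pads) lies manip.tcp_to_grasp ahead of it (manip.tcp_to_grasp is the distance from the TCP to the grasp point, in m); x points along the fingers, z is the direction in which the jaws open and shut, and the axes are right-handed (so a half turn about x gives the same grasp; the last joint's range is limited). The gripper opens to 85 mm and grips with 20 to 120 N. Pads are 22 mm wide; open, the fingers measure 114 mm over their backs; the gripper's body (76 mm by 85 mm) begins 54 mm behind the grasp point. The pads swing forward as they close: fully open they stand 13 mm farther back than shut.
Start: joints at [-1.214, 0.091, 1.231, -0, 1.82, -0.057], TCP at [0.241, -0.549, 0.405] pointing down, gripper open.
Joint ranges: [-2.87, 2.87], [-0.86, 2.18], [0.17, 2.46], [-1.51, 4.65], [0.06, 2.69], [-2.65, 2.65]. Speed limits (rad/s): [2.57, 2.57, 3.01, 3.14, 3.14, 3.14].

INTERFACE

Orientations are given as a unit quaternion [x, y, z, w].
In Python, from rig import manip gives the robot as it stands.
- The arm moves only by the tool play_rows, never from a script. Its argument "increments" is text: rows parted by semicolons, each of 5 numbers parted by spaces: the shift along the tool's x, y, z in cm, then the turn about the tool's x in degrees, then the opening, from -1 (shut) to 1 (fully open), so that 0 is half open. A call has 1 to 5 rows; each row is the pose to reach, as a shift and turn from the pose commanded when the call began, along the tool's axes at that moment; what a row does not reach only later rows make up. A row lasts 1/8 s, in which the tool goes at most 62.5 mm and 10.7 degrees, less where a joint would pass 70% of its speed; a pose out of reach is approached as far as the arm can. A call with a gripper value outside its range is refused whole. The fingers move at their own pace and stop on an object; "squeeze" is the grip in N (left out, the last holds). Time passes only in rows, so rows that repeat a pose let the fingers close. It gives the time, the measured TCP pose, the force and the opening at its end, in the units of the state.
- manip.sense(): the state, without advancing time (a new reading comes with each control period).
- manip.grab_frame(name): name is "scene" or "top"; returns a dict with "color" (420x560x3 uint8, blue, green, red), "depth" (420x560 float32, m along the optical axis (not along the pixel's ray), 0 where there is no reading), "fovy" (degrees; the focal length in pixels is half the picture's height over the tangent of half this angle, whatever the lens; pixels are square), "cx", "cy" (the principal point, pixels), "view" (4x4, takes a point from world to camera coordinates). Camera axes: x right, y down, z forward; pixel columns grow to the right and rows downward; lengths in m; the calibration is good to about 2 mm. A picture is of the moment at which its call begins.
- manip.sign_off(): hands the job in, once; it reports no verdict.
Trained networks look in the newest picture that a camera, given by its name, has taken for a name from the list of things; names that differ only in an ending like _2 or _b are one class to them, and where a whole thing is asked for, a point or a joint stands for the part that bears it (a point fixed in the world has none). Each returns a list of dicts, best first, with "score" (0 to 1); they miss things now and then, are a little off and sometimes report something else, mostly with a low value. They report only what shows in the picture. A call takes as long as a camera call. They do not tell look-alikes from the thing itself.
- manip.recognise(camera, name): "box" ([left, top, right, bottom] as shares, 0 to 1, of the picture: columns of its width, rows of its height, round what is visible of it).
- manip.silhouettes(camera, name): "mask" (420x560 bool, what is visible of it) and "box" ([left, top, right, bottom] as shares, 0 to 1, of the picture: columns of its width, rows of its height, round what is visible of it).
The state is a dict: "time": time; "joint_positions": joint angles; "joint_velocities": joint speeds; "tau": joint torques, N m; "tcp_pos": TCP position; "tool_rot": TCP orientation; "contact_force": force on the tool from outside, world axes, zero at the start; "torque": the same for the moment, N m; "grip_width": finger opening in m.
Only numpy, scipy, OpenCV 4.12 (cv2) and the standard library are available. Lean on these libraries where they do the work, as an engineer would, in place of code of your own. Each camera call takes 0.05 s, during which the arm holds its last target.

## Working session

There is one attempt and no reset: what is moved stays moved. The work goes in short steps, Python scripts to look and compute and a tool call to move; the robot and the scene stay as the last step left them, time stands still between calls to the robot, and variables do not carry over. Pictures are saved under pics/ and viewed, and the job is handed in when it is done.

Besides the shell and the picture viewer there is one more tool, called as name(argument=value, ...) on one line, values as JSON. play_rows: Moves the arm, as the interface text tells. Its arguments: {"type":"object","properties":{"increments":{"type":"string"},"squeeze":{"type":"number"}},"required":["increments"]}

```bash
mkdir -p pics; ls; cat > h.py <<'E'
import numpy as np, cv2
from rig import manip
def save(fr,n,crop=None,s=1):
    c=fr["color"]
    if crop: c=c[crop[1]:crop[3],crop[0]:crop[2]]
    if s!=1: c=cv2.resize(c,None,fx=s,fy=s,interpolation=cv2.INTER_CUBIC)
    cv2.imwrite("pics/"+n,c)
def cloud(fr):
    d=fr["depth"];h,w=d.shape
    f=h/2/np.tan(np.radians(fr["fovy"])/2)
    v,u=np.mgrid[:h,:w]
    P=np.stack([(u-fr["cx"])*d/f,(v-fr["cy"])*d/f,d,np.ones_like(d)],-1)
    W=P@np.linalg.inv(fr["view"]).T
    W=W[...,:3]; W[d<=0]=np.nan
    return W
E
python3 - <<'E'
from h import *
print(manip.sense()); print(manip.tcp_to_grasp)
for n in("scene","top"):
    f=manip.grab_frame(n); save(f,n+"0.png"); print(n,f["fovy"],f["view"])
    for k in ["bottle_center","vial_center","beaker_center","tray_mid","bay_a_mid"]:
        try:
            W=cloud(f)
            for r in manip.silhouettes(n,k):
                m=r["mask"];b=r["box"]; p=W[m]; p=p[~np.isnan(p[:,0])]
                print(k,round(r["score"],2),[round(b[0]*560),round(b[1]*420),round(b[2]*560),round(b[3]*420)],np.round(np.percentile(p,[3,50,97],axis=0),3).tolist() if len(p) else None)
        except Exception as e: print(k,e)
E
```

```text
pics
{'time': 0.0, 'joint_positions': array([-1.21371546e+00,  9.18937730e-02,  1.23188769e+00, -4.92228636e-07,
        1.81984094e+00, -5.67190979e-02]), 'joint_velocities': array([ 0.00161161,  0.00022018, -0.00095766, -0.000168  , -0.00025591,
       -0.0001855 ]), 'tau': array([-9.40913515e-05, -4.58723903e+01, -4.18027961e+01, -1.72105683e-04,
        1.16211412e-02,  2.35308443e-05]), 'tcp_pos': array([ 0.2412625 , -0.54941818,  0.40352861]), 'tool_rot': array([ 0.38704823,  0.59262713, -0.3861969 ,  0.59147164]), 'contact_force': array([ 0.92008728,  0.6008869 , -0.10022272]), 'torque': array([ 0.02690639,  0.00114054, -0.01489266]), 'grip_width': 0.08538883159033475}
0.1547
scene 43.77369976997233 [[ 0.88005047 -0.47487869 -0.00118136 -0.52996935]
 [-0.25585316 -0.47205122 -0.84362717  0.05718169]
 [ 0.4000629   0.74273675 -0.53692811  1.02548414]
 [ 0.          0.          0.          1.        ]]
bottle_center 0.96 [363, 154, 399, 219] [[0.674, -0.291, 0.008], [0.688, -0.278, 0.076], [0.718, -0.249, 0.137]]
bottle_center 0.88 [272, 148, 304, 219] [[0.508, -0.192, 0.007], [
[... 1547 characters left out ...]
], [0.527, -0.169, 0.11], [0.556, -0.142, 0.14]]
vial_center 0.48 [237, 157, 252, 172] [[0.581, -0.189, 0.019], [0.588, -0.18, 0.061], [0.6, -0.168, 0.065]]
beaker_center 0.74 [234, 216, 295, 276] [[0.377, -0.272, 0.0], [0.429, -0.221, 0.004], [0.482, -0.168, 0.019]]
beaker_center 0.66 [325, 175, 361, 213] [[0.503, -0.401, 0.008], [0.525, -0.372, 0.087], [0.558, -0.346, 0.091]]
tray_mid 0.98 [234, 212, 293, 277] [[0.377, -0.273, 0.0], [0.43, -0.221, 0.004], [0.483, -0.168, 0.019]]
tray_mid 0.84 [299, 308, 370, 385] [[0.182, -0.417, 0.001], [0.236, -0.362, 0.004], [0.292, -0.305, 0.019]]
bay_a_mid 0.93 [200, 147, 285, 218] [[0.499, -0.251, 0.0], [0.558, -0.198, 0.004], [0.619, -0.103, 0.036]]
```

View pics/scene0.png

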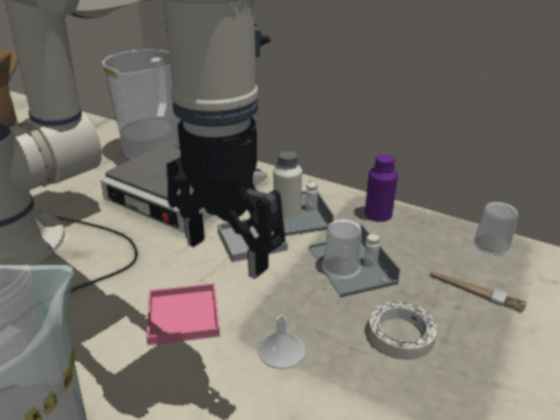

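View pics/top0.png

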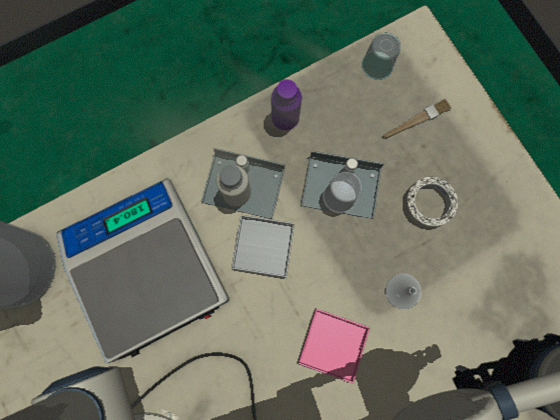

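The images show these candidates (top camera pixels):
- **Bottle:** white at (233,185), which I want. The purple one at (286,105) is a look-alike.
- **Vial:** the one at (242,161) is behind the white bottle, so it's the target. The one at (352,163) is behind the beaker and stays.
- **Tray:** steel at (264,246), which I want. The pink one at (334,345) is a look-alike.

Next I'll check the choice in a close crop and measure precisely.

```bash
cat >> h.py <<'E'
from scipy.spatial.transform import Rotation as Rn
def fitcirc(p,r):
    from scipy.optimize import least_squares
    c0=np.median(p[:,:2],0)
    s=least_squares(lambda c:np.hypot(p[:,0]-c[0],p[:,1]-c[1])-r,c0,loss="soft_l1",f_scale=.002)
    return s.x, np.sqrt(np.mean(s.fun**2))
def top_disc(W,c,zlo,zhi,rad):
    m=(np.hypot(W[...,0]-c[0],W[...,1]-c[1])<rad)&(W[...,2]>zlo)&(W[...,2]<zhi)
    p=W[m]
    if len(p)<5: return None,len(p)
    (x,y),r=cv2.minEnclosingCircle((p[:,:2]*1000).astype(np.float32))
    return np.round([x/1000,y/1000,r/1000,np.median(p[:,2]),*p[:,:2].mean(0)],4),len(p)
def rect(W,c,zlo,zhi,rad):
    m=(np.abs(W[...,0]-c[0])<rad)&(np.abs(W[...,1]-c[1])<rad)&(W[...,2]>zlo)&(W[...,2]<zhi)
    p=W[m]; return cv2.minAreaRect((p[:,:2]*1000).astype(np.float32)),len(p)
def move(to,yaw=None):
    """to: grasp point target; print tool-frame shift cm"""
    s=manip.sense(); R=Rn.from_quat(s["tool_rot"]).as_matrix()
    return (R.T@(np.array(to)-(s["tcp_pos"]+R[:,0]*manip.tcp_to_grasp)))*100
E
python3 - <<'E'
from h import *
s=manip.sense(); print(np.round(Rn.from_quat(s["tool_rot"]).as_matrix(),3))
for n in("top","scene"):
    f=manip.grab_frame(n); W=cloud(f)
    print(n)
    print("cap",top_disc(W,(.53,-.165),.125,.15,.04))
    print("vial",top_disc(W,(.588,-.18),.055,.072,.02))
    print("ovial",top_disc(W,(.588,-.385),.055,.072,.025))
    print("beak",top_disc(W,(.53,-.375),.078,.1,.05))
    for k,c in (("bottle",(.53,-.165)),("vial",(.588,-.18))):
        z=(.02,.095) if k=="bottle" else (.015,.06)
        m=(np.hypot(W[...,0]-c[0],W[...,1]-c[1])<(.036 if k=="bottle" else .018))&(W[...,2]>z[0])&(W[...,2]<z[1])
        print(k,"fit",fitcirc(W[m],.03 if k=="bottle" else .0125),m.sum())
    print("tray rim",rect(W,(.43,-.22),.012,.026,.075))
    print("bay wall",rect(W,(.61,-.177),.025,.045,.085) )
    if n=="top": save(f,"crop.png",(190,140,390,290),4)
    # heights near drop spot
    m=(np.abs(W[...,0]-.40)<.06)&(np.abs(W[...,1]+.37)<.06); print("drop z",np.nanpercentile(W[m][:,2],[0,50,100]))
    # funnel
    m=(np.abs(W[...,0]-.33)<.1)&(np.abs(W[...,1]+.45)<.1)&(W[...,2]>.015)&(W[...,2]<.2); print("funnel",W[m].mean(0),W[m].min(0),W[m].max(0))
E
```

```text
[[ 0.     0.916  0.402]
 [-0.     0.402 -0.916]
 [-1.    -0.     0.   ]]
top
cap (array([ 0.5399, -0.1638,  0.0192,  0.1383,  0.5389, -0.1643]), 388)
vial (array([ 0.5918, -0.1769,  0.0117,  0.0626,  0.5905, -0.1774]), 105)
ovial (array([ 0.5882, -0.3941,  0.0121,  0.0617,  0.5871, -0.393 ]), 114)
beak (array([ 0.5342, -0.3771,  0.0301,  0.0882,  0.5332, -0.3761]), 777)
bottle fit (array([ 0.54106166, -0.16358809]), np.float64(0.0003123963147527294)) 253
vial fit (array([ 0.59311006, -0.17739623]), np.float64(0.0008468290214963765)) 61
tray rim (((435.86334228515625, -221.936279296875), (109.92156982421875, 123.4830093383789), 81.52308654785156), 368)
bay wall (((618.4868774414062, -213.36373901367188), (121.93655395507812, 149.1576385498047), 35.96881866455078), 262)
drop z [-0.00616958  0.00045202  0.00667826]
funnel [ 0.32977434 -0.48035794  0.02673831] [ 0.23089691 -0.52702645  0.01501094] [ 0.36723262 -0.35051143  0.07074023]
scene
cap (array([ 0.5348, -0.1624,  0.021 ,  0.1384,  0.533 , -0.1676]), 251)
vial (array([ 0.5866, -0.1751,  0.0117,  0.0623,  0.5858, -0.1776]), 79)
ovial (array([ 0.5834, -0.3915,  0.0124,  0.0627,  0.5819, -0.3942]), 118)
beak (array([ 0.5297, -0.3755,  0.0304,  0.0888,  0.5267, -0.3803]), 676)
bottle fit (array([ 0.53738478, -0.16004959]), np.float64(0.0014494941564723164)) 712
vial fit (array([ 0.58995897, -0.17399627]), np.float64(0.0023053399664245324)) 232
tray rim (((438.00048828125, -219.88827514648438), (114.29222869873047, 136.984375), 81.18460845947266), 248)
bay wall (((617.6668701171875, -209.69134521484375), (121.67257690429688, 150.0627899169922), 37.10805130004883), 343)
drop z [-0.00146918  0.00160499  0.00581873]
funnel [ 0.32328872 -0.49075547  0.02963626] [ 0.23030335 -0.52595264  0.01507186] [ 0.36442708 -0.3519483   0.06893161]
```

View pics/crop.png

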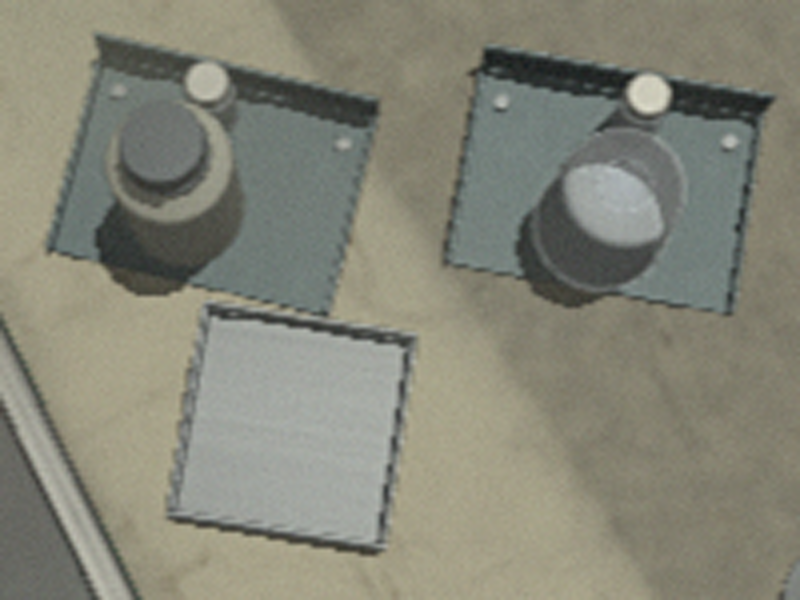

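play_rows(increments="0 6 -3.3 9 1; 0 12 -6.6 18 1; 0 18 -9.9 27 1; 0 24 -13.2 36 1; 0 29 -15.9 36 1")

```text
time: 1.32
tcp_pos: [0.4325, -0.2998, 0.4049]
tool_rot: [0.551, 0.443, -0.551, 0.443]
contact_force: [0.7, 0.1, -0.5]
grip_width: 0.0858
```

```bash
python3 - <<'E'
from h import *
s=manip.sense(); print(np.round(Rn.from_quat(s["tool_rot"]).as_matrix(),3),s["time"])
print(s["joint_positions"])
print(move((.539,-.162,.25)),move((.539,-.162,.091)))
E
```

```text
[[ 0.001  0.977 -0.215]
 [-0.001 -0.215 -0.977]
 [-1.     0.001  0.   ]] 1.325
[-6.70811667e-01 -1.07826280e-01  1.42807113e+00  2.46173815e-06
  1.82053542e+00  1.11648899e+00]
[  0.02338398   7.43248149 -15.75170761] [ 15.92337874   7.42085807 -15.75734204]
```

play_rows(increments="0 2.5 -5.2 0 1; 0 5 -10.4 0 1; 0 7.4 -15.7 0 1; 0 7.4 -15.7 0 1; 0 7.4 -15.7 0 1")

```text
time: 1.95
tcp_pos: [0.5373, -0.1641, 0.4046]
tool_rot: [-0.55, -0.444, 0.551, -0.444]
contact_force: [0.5, -0.9, -0.1]
grip_width: 0.0855
```

```bash
python3 - <<'E'
from h import *
print(move((.539,-.162,.091)))
f=manip.grab_frame("scene");save(f,"s1.png",(200,60,460,300),3)
W=cloud(f)
print(top_disc(W,(.53,-.165),.125,.15,.04))
E
```

```text
[15.89060088  0.13338993 -0.25325686]
(array([ 0.5356, -0.1611,  0.0221,  0.1385,  0.5331, -0.1674]), 251)
```

View pics/s1.png

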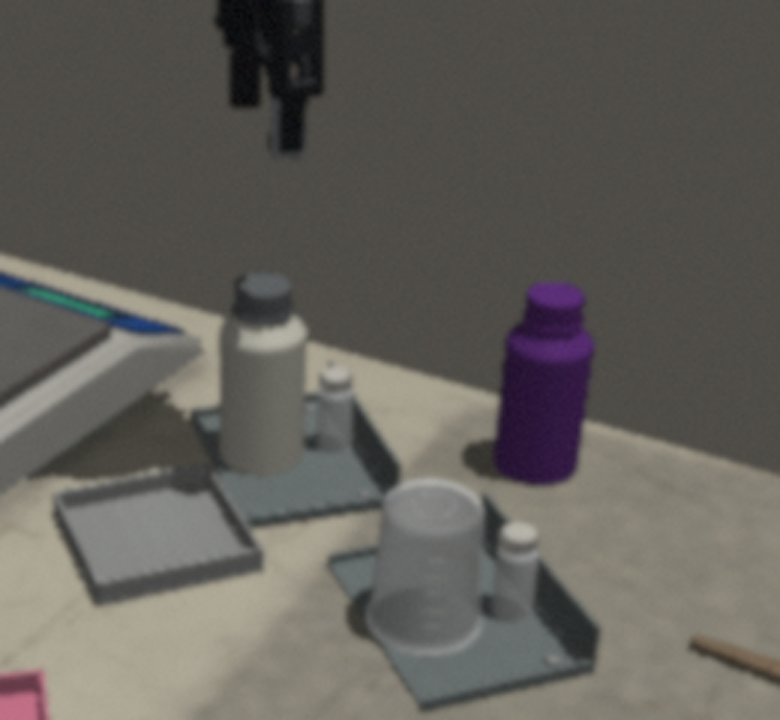

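The white bottle is at crop (263,380) with the wanted vial behind it at (335,405). The gripper is overhead and the way down is clear, so I'll descend.

play_rows(increments="4.5 0 -0.2 0 1; 9 0 -0.2 0 1; 13 0 -0.2 0 1; 15.9 0 -0.2 0 1; 15.9 0 -0.2 0 1")

```text
time: 2.62
tcp_pos: [0.5363, -0.1632, 0.2429]
tool_rot: [-0.55, -0.445, 0.552, -0.441]
contact_force: [0.2, -0.6, 0.4]
grip_width: 0.0852
```

play_rows(increments="0 0 0 0 0.2; 0 0 0 0 -0.2; 0 0 0 0 -0.4; 0 0 0 0 -0.6; 0 0 0 0 -0.6", squeeze=40)

```text
time: 3.25
tcp_pos: [0.5384, -0.1623, 0.2485]
tool_rot: [0.551, 0.442, -0.55, 0.445]
contact_force: [0.3, -0.1, 7.6]
grip_width: 0.0587
```

```bash
python3 - <<'E'
from h import *
print(move((.539,-.162,.091)),manip.sense()["contact_force"])
f=manip.grab_frame("scene");save(f,"s2.png",(200,60,460,300),3)
E
```

```text
[ 0.27764365 -0.02218385 -0.06365035] [ 0.30952176 -0.0517631   7.55655298]
```

View pics/s2.png

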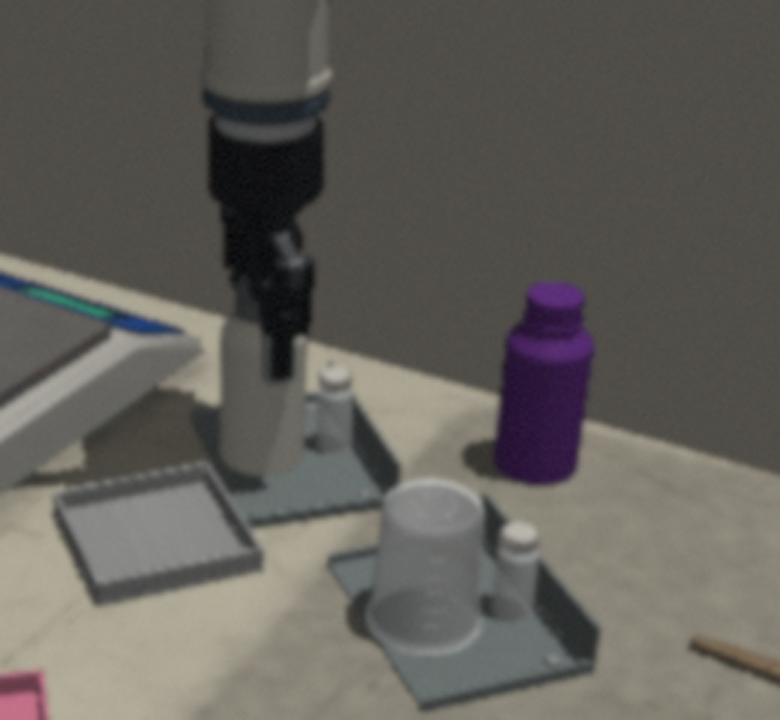

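The grip is on the bottle at 58.7 mm. It's still upright at crop (262,400) and the vial at (335,410) hasn't moved. I'll lift it straight up next.

play_rows(increments="-1 0 0 0 -0.6; -3 0 0 0 -0.6; -6 0 0 0 -0.6; -9 0 0 0 -0.6; -10 0 0 0 -0.6")

```text
time: 3.92
tcp_pos: [0.538, -0.162, 0.3492]
tool_rot: [0.552, 0.442, -0.55, 0.445]
contact_force: [-0.0, -0.1, -2.3]
grip_width: 0.0586
```

play_rows(increments="0 -0.7 2 0 -0.6; 0 -2.1 5.5 0 -0.6; 0 -3.5 9 0 -0.6; 0 -4.9 12.5 0 -0.6; 0 -6.2 16 0 -0.6")

```text
time: 4.55
tcp_pos: [0.4414, -0.3067, 0.3439]
tool_rot: [-0.55, -0.444, 0.551, -0.442]
contact_force: [0.1, -0.4, -1.6]
grip_width: 0.0585
```

play_rows(increments="0 -1.3 3.5 0 -0.6; 0 -2.3 5.8 0 -0.6; 0 -2.9 7.3 0 -0.6; 0 -2.9 7.3 0 -0.6; 0 -2.9 7.3 0 -0.6")

```text
time: 5.18
tcp_pos: [0.3996, -0.3698, 0.3453]
tool_rot: [0.551, 0.444, -0.55, 0.443]
contact_force: [0.1, -0.1, -1.7]
grip_width: 0.0587
```

```bash
python3 - <<'E'
from h import *
s=manip.sense();print(s["tcp_pos"],s["grip_width"],s["contact_force"])
f=manip.grab_frame("scene");save(f,"s3.png",(180,60,440,340),2.5)
f=manip.grab_frame("top");save(f,"t3.png")
W=cloud(f); x,y=s["tcp_pos"][:2]
print(top_disc(W,(.59,-.176),.055,.072,.03))
f=manip.grab_frame("scene"); W=cloud(f)
m=(np.hypot(W[...,0]-x,W[...,1]-y)<.045)&(W[...,2]>.02)&(W[...,2]<.17)
p=W[m]; print(len(p),np.nanpercentile(p[:,2],[0,1,5]))
for lo in np.arange(.09,.16,.02):
  q=p[(p[:,2]>lo)&(p[:,2]<lo+.02)]
  if len(q)>10: print(lo,fitcirc(q,.03),len(q))
E
```

```text
[ 0.39958258 -0.36984486  0.34531565] 0.05873055256682777 [ 0.1255323  -0.0967493  -1.73997839]
(array([ 0.5915, -0.177 ,  0.0116,  0.0623,  0.5909, -0.1773]), 107)
1285 [0.10125352 0.10327693 0.10691732]
0.09 (array([ 0.3984335 , -0.36640351]), np.float64(0.0010585459876902882)) 121
0.11 (array([ 0.37238955, -0.41328656]), np.float64(0.009413214521255044)) 366
0.13 (array([ 0.39857297, -0.36708821]), np.float64(0.0009946163930436359)) 395
0.15000000000000002 (array([ 0.39846144, -0.36752516]), np.float64(0.000903854934386707)) 403
```

View pics/s3.png

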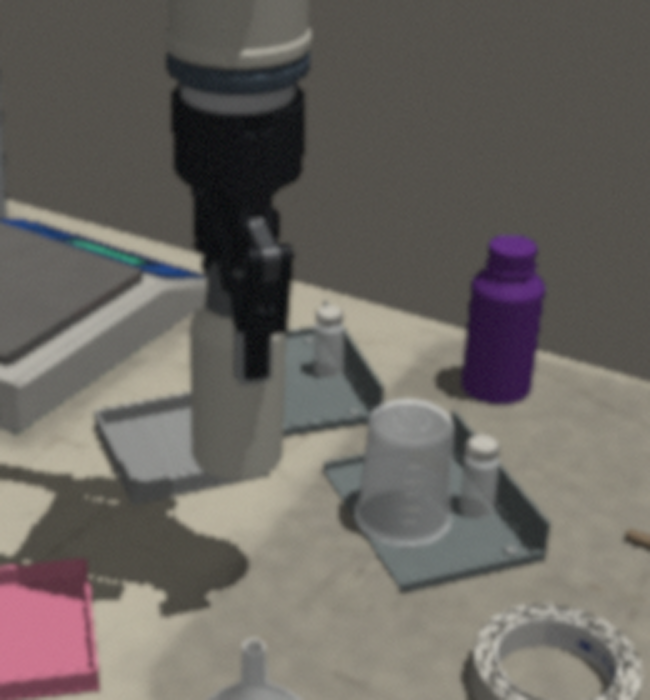

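View pics/t3.png

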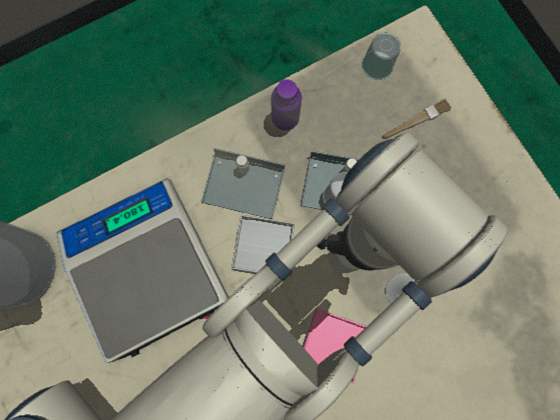

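The bottle hangs upright over open bench at s3 (237,400). The vial still stands at t3 (242,160). Its foot is about 100 mm up, so I'll lower it.

play_rows(increments="2.5 0 0 0 -0.6; 5 0 0 0 -0.6; 7.5 0 0 0 -0.6; 9.2 0 0 0 -0.6; 9.5 0 0 0 -0.6")

```text
time: 5.95
tcp_pos: [0.3994, -0.3698, 0.2494]
tool_rot: [-0.55, -0.445, 0.551, -0.443]
contact_force: [-0.0, 0.1, -1.2]
grip_width: 0.0585
```

play_rows(increments="0.2 0 0 0 -0.6; 0.4 0 0 0 -0.6; 0.4 0 0 0 -0.6")

```text
time: 6.32
tcp_pos: [0.3994, -0.3704, 0.2473]
tool_rot: [0.551, 0.443, -0.551, 0.444]
contact_force: [0.2, -0.3, -2.3]
grip_width: 0.0588
```

play_rows(increments="0.1 0 0 0 -0.6; 0.2 0 0 0 -0.6; 0.2 0 0 0 -0.6")

```text
time: 6.7
tcp_pos: [0.3994, -0.3703, 0.2456]
tool_rot: [0.551, 0.443, -0.551, 0.444]
contact_force: [-1.0, 1.0, 3.5]
grip_width: 0.0586
```

The force changed from -2 to +3.5 N, so the foot has touched the bench. I'll release.

play_rows(increments="0 0 0 0 0.45; 0 0 0 0 0.6; 0 0 0 0 0.8; 0 0 0 0 1; 0 0 0 0 1")

```text
time: 7.32
tcp_pos: [0.3993, -0.3703, 0.2446]
tool_rot: [-0.551, -0.444, 0.551, -0.444]
contact_force: [0.6, -0.3, -0.1]
grip_width: 0.0851
```

play_rows(increments="-1 0 0 0 1; -3 0 0 0 1; -7 0 0 0 1; -11 0 0 0 1; -14 0 0 0 1")

```text
time: 7.95
tcp_pos: [0.3991, -0.3701, 0.3889]
tool_rot: [0.551, 0.442, -0.551, 0.445]
contact_force: [0.1, 0.4, -0.6]
grip_width: 0.0851
```

```bash
python3 - <<'E'
from h import *
f=manip.grab_frame("scene");save(f,"s4.png",(180,60,440,340),2.5)
W=cloud(f)
print(top_disc(W,(.4,-.37),.125,.15,.04))
p=W[(np.hypot(W[...,0]-.4,W[...,1]+.37)<.05)]
for lo in (.01,.04,.07):
  q=p[(p[:,2]>lo)&(p[:,2]<lo+.025)]; print(fitcirc(q,.03),len(q))
for z in (.2,.047): print(move((.5915,-.1757,z)))
print(rect(W,(.43,-.22),.012,.026,.075))
E
```

```text
(array([ 0.3978, -0.3692,  0.0198,  0.136 ,  0.3951, -0.3735]), 383)
(array([ 0.39817953, -0.36749339]), np.float64(0.0009039805951373106)) 399
(array([ 0.37344156, -0.41458295]), np.float64(0.009745830274155615)) 419
(array([ 0.39830419, -0.36768878]), np.float64(0.0009425121354150758)) 440
[  3.85868474  14.49006062 -23.20225985]
[ 19.1578704   14.35949356 -23.2909747 ]
(((436.72491455078125, -219.22418212890625), (114.96150970458984, 133.50030517578125), 81.92073059082031), 394)
```

View pics/s4.png

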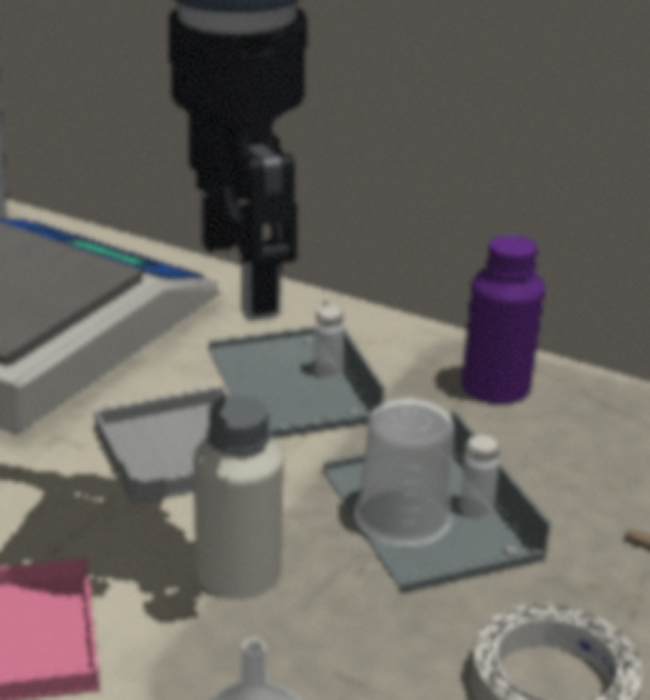

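The bottle stands upright and released at s4 (240,495). The vial at (328,340) is undisturbed and the gripper is free. Now I'll go over the vial.

play_rows(increments="0 2.9 -4.6 0 0.6; 0 5.8 -9.2 0 0.5; 0 8.7 -13.8 0 0.4; 0 11.6 -18.5 0 0.4; 0 14.5 -23.1 0 0.4")

```text
time: 8.62
tcp_pos: [0.5911, -0.1739, 0.3863]
tool_rot: [0.551, 0.443, -0.55, 0.444]
contact_force: [0.6, -0.9, 0.2]
grip_width: 0.06
```

play_rows(increments="2 0 0 0 0.4; 5 0 0 0 0.4; 8 0 0 0 0.4; 8 0 0 0 0.4; 8 0 0 0 0.4")

```text
time: 9.25
tcp_pos: [0.5899, -0.1761, 0.3063]
tool_rot: [0.551, 0.443, -0.551, 0.444]
contact_force: [0.6, -0.5, 0.9]
grip_width: 0.0596
```

```bash
python3 - <<'E'
from h import *
print(manip.sense()["grip_width"])
f=manip.grab_frame("scene");save(f,"s5.png",(250,100,400,250),4)
W=cloud(f); print(top_disc(W,(.588,-.176),.055,.072,.02))
m=(np.hypot(W[...,0]-.59,W[...,1]+.175)<.02)&(W[...,2]>.015)&(W[...,2]<.06);print(fitcirc(W[m],.0125))
print(move((.592,-.177,.047)))
E
```

```text
0.05962600562060106
(array([ 0.5865, -0.1764,  0.0119,  0.0631,  0.5856, -0.1779]), 80)
(array([ 0.59058971, -0.1742491 ]), np.float64(0.0025223261892717798))
[10.5245523   0.12746022  0.04632128]
```

View pics/s5.png

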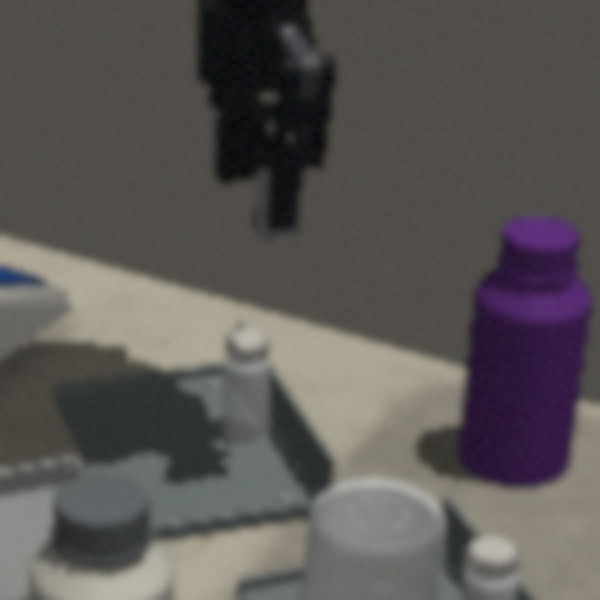

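The fingers are directly above the vial at crop (247,385), and the space around it is clear. I'll descend and grip.

play_rows(increments="3 0.1 0 0 0.4; 6 0.1 0 0 0.4; 8.5 0.1 0 0 0.4; 10 0.1 0 0 0.4; 10.5 0.1 0 0 0.4")

```text
time: 9.93
tcp_pos: [0.5912, -0.1758, 0.1999]
tool_rot: [0.551, 0.443, -0.551, 0.444]
contact_force: [0.8, -0.4, -0.9]
grip_width: 0.0601
```

play_rows(increments="0 0 0 0 0.2; 0 0 0 0 0; 0 0 0 0 -0.2; 0 0 0 0 -0.4; 0 0 0 0 -0.5", squeeze=25)

```text
time: 10.55
tcp_pos: [0.5913, -0.1757, 0.2003]
tool_rot: [0.551, 0.443, -0.55, 0.444]
contact_force: [0.4, 0.1, 2.0]
grip_width: 0.024
```

play_rows(increments="0 0 0 0 -0.7; 0 0 0 0 -0.9; 0 0 0 0 -0.9; 0 0 0 0 -0.9")

```text
time: 11.05
tcp_pos: [0.5913, -0.1757, 0.2002]
tool_rot: [0.551, 0.443, -0.55, 0.444]
contact_force: [-0.2, 0.1, 5.6]
grip_width: 0.0239
```

```bash
python3 - <<'E'
from h import *
print(manip.sense()["grip_width"])
f=manip.grab_frame("scene");save(f,"s6.png",(250,100,400,250),4)
E
```

```text
0.023904442892502917
```

View pics/s6.png

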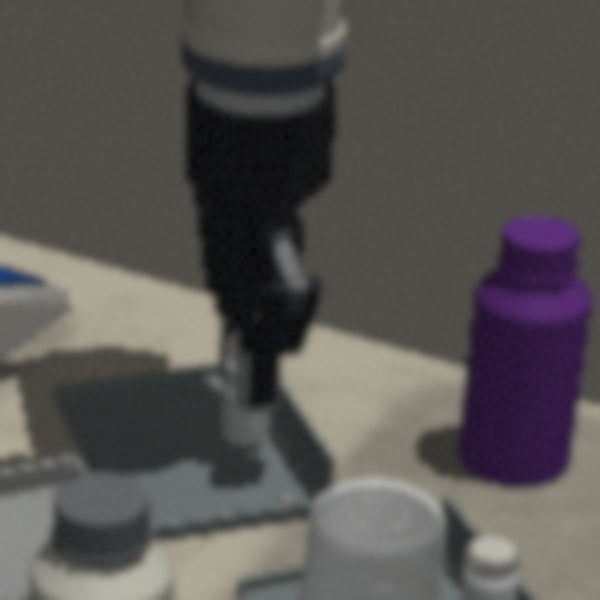

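The grip on the vial is at 23.9 mm, and it stands upright at crop (245,410). I'll lift it and carry it over the steel tray.

play_rows(increments="-1 0 0 0 -0.9; -3 0 0 0 -0.9; -6 0 0 0 -0.9; -8 0 0 0 -0.9; -8 0 0 0 -0.9")

```text
time: 11.72
tcp_pos: [0.5916, -0.1758, 0.2826]
tool_rot: [0.552, 0.442, -0.55, 0.445]
contact_force: [-0.4, -0.2, -1.4]
grip_width: 0.0241
```

play_rows(increments="0 -3 1.6 0 -0.9; 0 -7 3.8 0 -0.9; 0 -11 5.9 0 -0.9; 0 -14 7.5 0 -0.9; 0 -14.7 8 0 -0.9")

```text
time: 12.35
tcp_pos: [0.429, -0.2228, 0.2786]
tool_rot: [-0.551, -0.444, 0.551, -0.443]
contact_force: [1.2, 0.6, -0.9]
grip_width: 0.0238
```

play_rows(increments="0 0 0 0 -0.9; 0 0 0 0 -0.9")

```text
time: 12.6
tcp_pos: [0.4312, -0.2223, 0.2794]
tool_rot: [0.551, 0.444, -0.55, 0.444]
contact_force: [0.6, 0.4, -0.0]
grip_width: 0.024
```

```bash
python3 - <<'E'
from h import *
s=manip.sense();print(s["tcp_pos"],s["grip_width"])
f=manip.grab_frame("scene");save(f,"s7.png",(180,100,380,300),4)
f=manip.grab_frame("top");save(f,"t7.png",(190,140,390,290),4)
E
```

```text
[ 0.43124572 -0.22227035  0.27938154] 0.02401039687437701
```

View pics/s7.png

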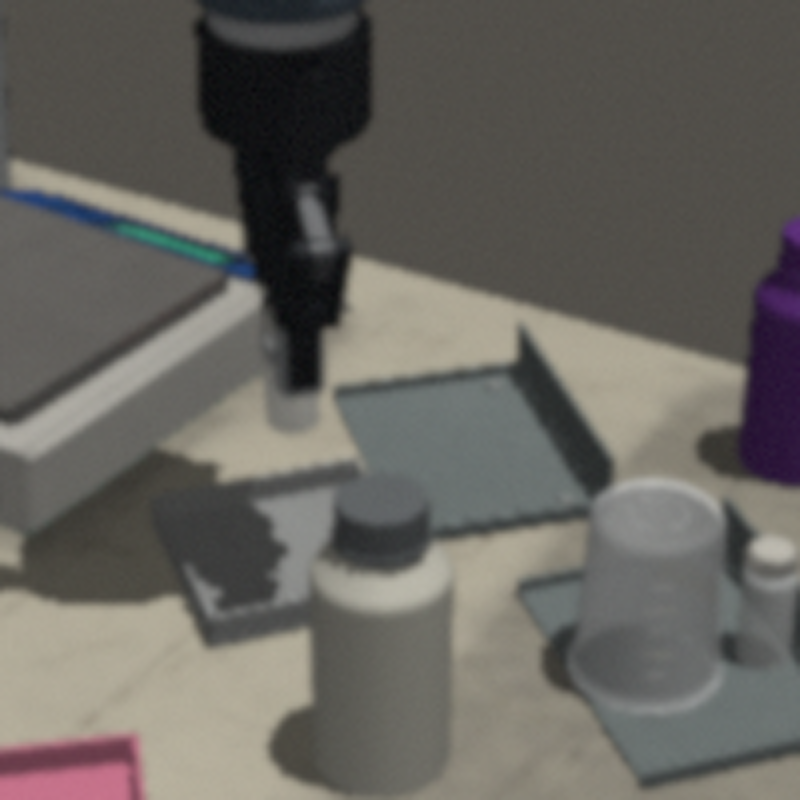

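View pics/t7.png

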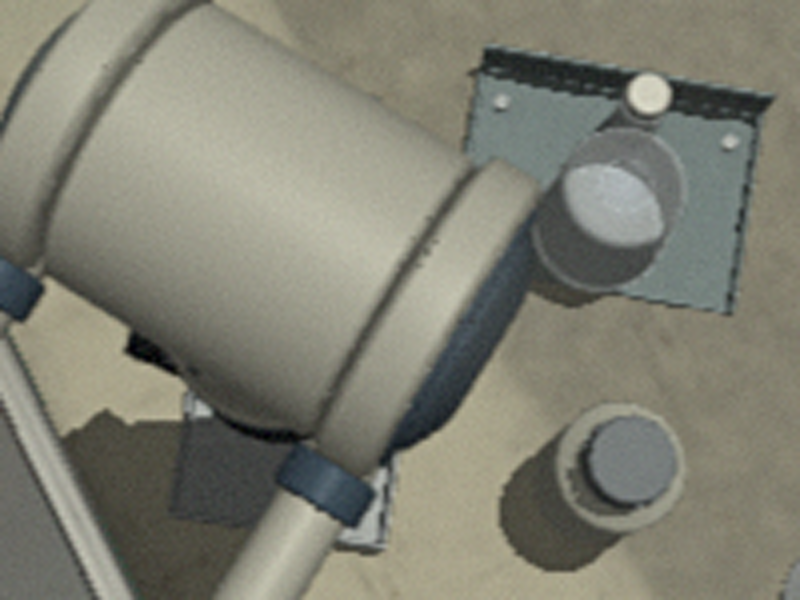

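The vial is upright in the fingers at s7 (292,400) above the steel tray. The bottle stands clear at t7 (625,465). I'll lower it.

play_rows(increments="2 0 0 0 -0.9; 4 0 0 0 -0.9; 6 0 0 0 -0.9; 7.2 0 0 0 -0.9; 7.4 0 0 0 -0.9")

```text
time: 13.32
tcp_pos: [0.4301, -0.2222, 0.2039]
tool_rot: [-0.55, -0.445, 0.551, -0.443]
contact_force: [0.1, 0.0, -0.6]
grip_width: 0.0238
```

play_rows(increments="0.2 0 0 0 -0.9; 0.4 0 0 0 -0.9; 0.4 0 0 0 -0.9")

```text
time: 13.7
tcp_pos: [0.4306, -0.2226, 0.2021]
tool_rot: [0.551, 0.443, -0.551, 0.444]
contact_force: [-0.2, -0.1, -0.5]
grip_width: 0.0239
```

play_rows(increments="0.1 0 0 0 -0.9; 0.2 0 0 0 -0.9; 0.2 0 0 0 -0.9")

```text
time: 14.08
tcp_pos: [0.4306, -0.2226, 0.2002]
tool_rot: [0.551, 0.443, -0.551, 0.444]
contact_force: [-1.6, 1.2, 3.1]
grip_width: 0.0241
```

Force is +3.1 N at the expected height, so the vial is on the tray floor. I'll open gently and back off upwards.

play_rows(increments="0 0 0 0 -0.4; 0 0 0 0 -0.2; 0 0 0 0 0; 0 0 0 0 0.3; 0 0 0 0 0.4")

```text
time: 14.7
tcp_pos: [0.4305, -0.2225, 0.1996]
tool_rot: [-0.551, -0.444, 0.551, -0.444]
contact_force: [-0.0, 0.1, 0.3]
grip_width: 0.0599
```

play_rows(increments="-1 0 0 0 0.4; -3 0 0 0 0.4; -7 0 0 0 0.4; -12 0 0 0 0.4; -16 0 0 0 0.4")

```text
time: 15.32
tcp_pos: [0.4303, -0.2224, 0.3628]
tool_rot: [0.551, 0.443, -0.55, 0.444]
contact_force: [1.3, -0.2, -0.2]
grip_width: 0.0599
```

play_rows(increments="-2 0 0 0 0.4; -2 0 0 0 0.4; -2 0 0 0 0.4")

```text
time: 15.7
tcp_pos: [0.4304, -0.2225, 0.3776]
tool_rot: [-0.55, -0.445, 0.551, -0.443]
contact_force: [0.7, 0.7, -0.1]
grip_width: 0.0599
```

```bash
python3 - <<'E'
from h import *
s=manip.sense();print(s["tcp_pos"],s["contact_force"],s["time"])
f=manip.grab_frame("scene");save(f,"s8.png",(180,80,420,300),3)
W=cloud(f)
print("vial",top_disc(W,(.43,-.22),.05,.075,.03)); 
p=W[(np.hypot(W[...,0]-.43,W[...,1]+.222)<.025)]
for lo in (.015,.04): 
  q=p[(p[:,2]>lo)&(p[:,2]<lo+.015)]; print(fitcirc(q,.0125),len(q))
print("bottle",top_disc(W,(.4,-.37),.125,.15,.04))
print("beak",top_disc(W,(.53,-.375),.078,.1,.05)); print("ovial",top_disc(W,(.588,-.385),.055,.072,.025))
E
```

```text
[ 0.43043475 -0.22250819  0.37756523] [ 0.65200579  0.72864463 -0.14319001] 15.7
vial (array([ 0.428 , -0.221 ,  0.0134,  0.0609,  0.4257, -0.2253]), 133)
(array([ 0.42868867, -0.22070722]), np.float64(0.0011309120924881699)) 78
(array([ 0.4282906 , -0.22008308]), np.float64(0.0013665553889407008)) 88
bottle (array([ 0.3971, -0.3694,  0.0201,  0.1359,  0.3952, -0.3735]), 379)
beak (array([ 0.5302, -0.3756,  0.0306,  0.0887,  0.5268, -0.3803]), 678)
ovial (array([ 0.5836, -0.3918,  0.0126,  0.0623,  0.5819, -0.394 ]), 117)
```

View pics/s8.png

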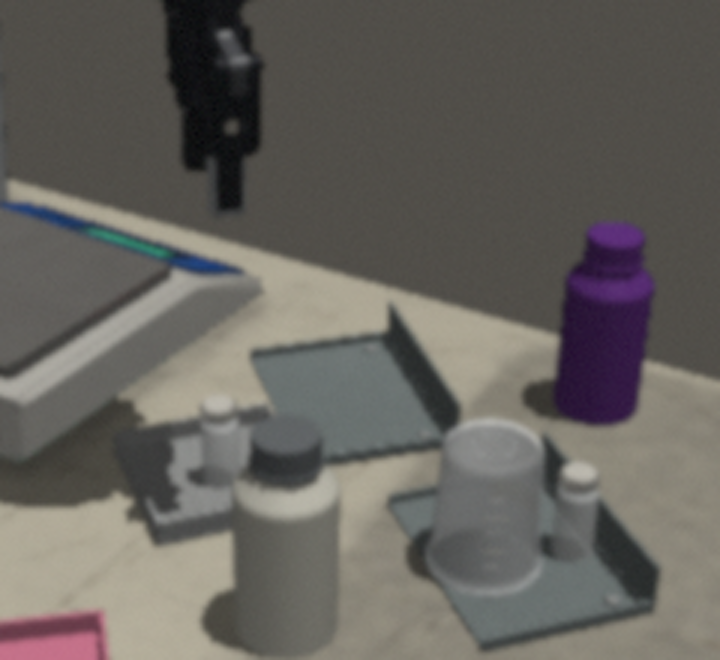

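The vial is upright in the steel tray at s8 (220,440), within a few mm of its centre. The bottle is upright on the bench at (287,540). The beaker and other vial read within 1 mm of their start positions, and the gripper is clear. I'll hand it in.

```bash
python3 -c "
from rig import manip
print(manip.sign_off())"
```

```text
the job is handed in; nothing more can be done
None
```

I finished the task and handed it in at about 16 s; sign-off gives no verdict.

- **Bottle:** I lifted the white bottle out of its bay and stood it upright on open bench at about (0.399, −0.370). The vial had not moved when I let go of the bottle. My estimates put the bottle about 150 mm from the tray centre and over 140 mm from each bay centre.
- **Vial:** I gripped it across the bay's width and stood it upright on the tray floor at about (0.430, −0.222), a few mm from the tray centre, then let go.
- **Bystanders:** The beaker and other vial read within 1 mm of their starting positions. The gripper is up and clear of everything.

The last checks used the scene camera only, since the arm was probably still blocking the top view of the tray. Early on, the two cameras disagreed by 3–5 mm on the same objects. I worked with values between the two, and every margin is much larger than that. No check failed.

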